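# Line up the coin jars by height

## Robot

A 6-joint arm with a two-finger parallel gripper is mounted at the origin on the work surface. World frame = base frame: x ahead of the robot, y to its left, z up, the work surface at z = 0. Lengths are in m, angles in rad, forces in N, time in s.
With the tool pointing down it reaches from about 0.35 to 0.875 m from the base axis. Payload 4.2 kg.
Tool frame: the origin (TCP) lies on the centre line of the jaws, within the pads' length; the fingertips stand 19 mm ahead of it and the grasp point (between the pads) is the TCP; z points along the fingers, y is the line along which they close (so a half turn about z gives the same grasp; the last joint's range is limited). The gripper opens to 87 mm and grips with 3 to 60 N. Pads are 19 mm wide; open, the fingers measure 117 mm over their backs; the gripper's body (75 mm by 190 mm) begins 51 mm behind the grasp point.
Start: joints at [-0.85, 0.385, 0.008, 0, -1.194, -0.259], TCP at [0.278, -0.56, 0.219] pointing down, gripper open.
Joint ranges: [-3.14, 3.14], [-1.21, 2.06], [-1.07, 1.41], [-3.16, 2.05], [-2.99, -0.16], [-3.1, 3.1]. Speed limits (rad/s): [2.79, 2.79, 3.14, 3.14, 3.14, 3.14].

## Interface

Orientations are given as a unit quaternion [w, x, y, z].
In Python, from workcell import manip gives the robot as it stands.
- The arm moves only by the tool servo_tool, never from a script. Its argument "motion" is text: rows parted by semicolons, each of 6 numbers parted by spaces: the shift along the world's x, y, z scaled (see below), then the turn, a rotation vector about the world's x, y, z scaled (see below). In form: tx ty tz ax ay az; .... A call has 1 to 20 rows; each row is the pose to reach, as a shift and turn from the pose commanded when the call began, turning the shorter way round; what a row does not reach only later rows make up. The controller multiplies each number of a shift by 500 mm and each number of a turn by 180 degrees. A row lasts 1/8 s, in which the tool goes at most 62.5 mm and 10.7 degrees, less where a joint would pass 70% of its speed; a pose out of reach is approached as far as the arm can. A call with a number of a shift or a turn outside -1 to 1 is refused whole. A call with a gripper value outside its range is refused whole. "hand" is the opening, from 0 (shut) to 1 (fully open), set as the call begins (left out, the last holds). The fingers move at their own pace and stop on an object; the grip force is fixed at half the most. Time passes only in rows, so rows that repeat a pose let the fingers close. It gives the time, the measured TCP pose, the force, the opening and the grip force at its end, in the units of the state.
- manip.state(): the state, without advancing time (a new reading comes with each control period).
- manip.read_camera(name): name is "scene" or "top" or "wrist"; returns the picture (480x640x3 uint8, red, green, blue); there is no depth.
- manip.calibration(name): a dict with "K" (3x3 intrinsics, pixels), "T" (4x4, takes a point from camera to world coordinates). Camera axes: x right, y up, looking along -z (the intrinsics and any distortion apply to the point x, -y, -z); pixel columns grow to the right and rows downward; lengths in m; the calibration is good to about 2 mm. A picture is of the moment at which its call begins: read the wrist's pose just before it. calibration takes no time and is no camera call; for the wrist camera it gives the pose at the moment of the call.
- manip.job_done(): hands the job in; it is judged then, once.
The state is a dict: "clock": time; "joint_positions": joint angles; "dq": joint speeds; "joint_efforts": joint torques, N m; "tcp_pos": TCP position; "tool_rot": TCP orientation; "wrist_force": force on the tool from outside, world axes, zero at the start; "ft_torque": the same for the moment, N m; "finger_gap": finger opening in m; "finger_force": force on a finger pad.
Only numpy, scipy, OpenCV 4.12 (cv2) and the standard library are available. Lean on these libraries where they do the work, as an engineer would, in place of code of your own. Each camera call takes 0.05 s, during which the arm holds its last target. There are 200 camera calls.

## Task

Line up the four capped glass coin jars by height on the ledge's cork pads, one upright and centred on each pad: the shortest on the pad next to the grey stoneware bowl, rising to the tallest at the other end. They are glass, so set them down gently and never drop or topple one, and leave the bowl where it is.

Things in the scene. Friction and masses are not known exactly. Their poses are not given: they have to be found in the camera images.
- jar_squat_mid (a point): Centre of a round, straight-sided clear glass jar with a flat dark metal twist cap and coins inside: the shortest of the four, 50 mm tall, 60 mm in diameter over its whole height (cap included). The point is on its axis half-way up, 25 mm above its underside; z axis up. Loose, 0.1 to 0.35 kg, stands upright; may be gripped anywhere on its side, from any direction: at least 35 mm around it is free at the start.
- jar_slim_mid (a point): Centre of a round, straight-sided clear glass jar with a flat dark metal twist cap and coins inside: second shortest of the four, 72 mm tall, 44 mm in diameter over its whole height (cap included). The point is on its axis half-way up, 36 mm above its underside; z axis up. Loose, 0.1 to 0.35 kg, stands upright; may be gripped anywhere on its side, from any direction: at least 35 mm around it is free at the start.
- jar_wide_mid (a point): Centre of a round, straight-sided clear glass jar with a flat dark metal twist cap and coins inside: second tallest of the four, 94 mm tall, 56 mm in diameter over its whole height (cap included). The point is on its axis half-way up, 47 mm above its underside; z axis up. Loose, 0.1 to 0.35 kg, stands upright; may be gripped anywhere on its side, from any direction: at least 35 mm around it is free at the start.
- jar_tall_mid (a point): Centre of a round, straight-sided clear glass jar with a flat dark metal twist cap and coins inside: the tallest of the four, 116 mm tall, 48 mm in diameter over its whole height (cap included). The point is on its axis half-way up, 58 mm above its underside; z axis up. Loose, 0.1 to 0.35 kg, stands upright; may be gripped anywhere on its side, from any direction: at least 35 mm around it is free at the start.
- pad_a: Round cork pad, 72 mm in diameter, 4 mm thick, fixed on the white ledge: an end pad. Origin at the centre of its underside, so a jar stands 4 mm above it; its y axis runs along the row, from pad_a towards pad_d. The pads stand 105 mm apart on a fixed ledge 90 mm deep (x), 400 mm long (y) and 16 mm high, with 9 mm of board beyond a pad to each long side.
- pad_b: Round cork pad, 72 mm in diameter, 4 mm thick, fixed on the white ledge: an inner pad, next to pad_a. Origin at the centre of its underside, so a jar stands 4 mm above it; its y axis runs along the row, from pad_a towards pad_d. The pads stand 105 mm apart on a fixed ledge 90 mm deep (x), 400 mm long (y) and 16 mm high, with 9 mm of board beyond a pad to each long side.
- pad_c: Round cork pad, 72 mm in diameter, 4 mm thick, fixed on the white ledge: an inner pad, next to pad_d. Origin at the centre of its underside, so a jar stands 4 mm above it; its y axis runs along the row, from pad_a towards pad_d. The pads stand 105 mm apart on a fixed ledge 90 mm deep (x), 400 mm long (y) and 16 mm high, with 9 mm of board beyond a pad to each long side.
- pad_d: Round cork pad, 72 mm in diameter, 4 mm thick, fixed on the white ledge: the other end pad. Origin at the centre of its underside, so a jar stands 4 mm above it; its y axis runs along the row, from pad_a towards pad_d. The pads stand 105 mm apart on a fixed ledge 90 mm deep (x), 400 mm long (y) and 16 mm high, with 9 mm of board beyond a pad to each long side.
- bowl_mid (a point): Grey stoneware bowl, 110 mm across, 50 mm high, standing on the shelf just beyond one end of the ledge, either end, about 120 mm from the centre of the nearest pad. Point on its axis, 25 mm above its underside. Only a marker; a flat round black watch charger, 14 mm high, lies beyond the other end.

How it is judged:
At the end, for the whole second after the job is handed in: Counting from the bowl's end of the row, the 50, 72, 94 and 116 mm jars stand on the first, second, third and fourth pad: each within 14 mm of its pad's centre, its underside within 4 mm of the pad's top, leaning less than 0.1 rad, released and at rest (((horizontal distance between bowl_mid and pad_a below 0.2 m and horizontal distance between jar_squat_mid and pad_a below 0.014 m and z of jar_squat_mid in the frame of pad_a between 0.025 and 0.033 m and horizontal distance between jar_slim_mid and pad_b below 0.014 m and z of jar_slim_mid in the frame of pad_b between 0.036 and 0.044 m and horizontal distance between jar_wide_mid and pad_c below 0.014 m and z of jar_wide_mid in the frame of pad_c between 0.047 and 0.055 m and horizontal distance between jar_tall_mid and pad_d below 0.014 m and z of jar_tall_mid in the frame of pad_d between 0.058 and 0.066 m) or (horizontal distance between bowl_mid and pad_d below 0.2 m and horizontal distance between jar_squat_mid and pad_d below 0.014 m and z of jar_squat_mid in the frame of pad_d between 0.025 and 0.033 m and horizontal distance between jar_slim_mid and pad_c below 0.014 m and z of jar_slim_mid in the frame of pad_c between 0.036 and 0.044 m and horizontal distance between jar_wide_mid and pad_b below 0.014 m and z of jar_wide_mid in the frame of pad_b between 0.047 and 0.055 m and horizontal distance between jar_tall_mid and pad_a below 0.014 m and z of jar_tall_mid in the frame of pad_a between 0.058 and 0.066 m)) and angle between each of jar_squat_mid, jar_slim_mid, jar_wide_mid, jar_tall_mid's own z axis and vertical below 0.1 rad and linear speed of each of jar_squat, jar_slim, jar_wide, jar_tall below 0.02 m/s and angular speed of each of jar_squat, jar_slim, jar_wide, jar_tall below 0.3 rad/s and contact force between the fingers and jar_squat below 0.1 N and contact force between the fingers and jar_slim below 0.1 N and contact force between the fingers and jar_wide below 0.1 N and contact force between the fingers and jar_tall below 0.1 N); the robot touches nothing.
It fails at once if a jar toppled (leaning more than 35 degrees) (angle between any of jar_squat_mid, jar_slim_mid, jar_wide_mid, jar_tall_mid's own z axis and vertical above 0.61 rad).
It fails at once if a jar dropped or knocked: moving faster than 0.7 m/s (a fall of 25 mm) while the fingers do not touch it ((contact force between the fingers and jar_squat below 0.05 N and linear speed of jar_squat above 0.7 m/s) or (contact force between the fingers and jar_slim below 0.05 N and linear speed of jar_slim above 0.7 m/s) or (contact force between the fingers and jar_wide below 0.05 N and linear speed of jar_wide above 0.7 m/s) or (contact force between the fingers and jar_tall below 0.05 N and linear speed of jar_tall above 0.7 m/s)).
It fails at once if the bowl shifted by more than 30 mm (distance of bowl_mid from where it was at the start of the episode above 0.03 m).
It also fails if it takes over 125 s, if anything falls off the work surface, if the arm or the gripper's body presses on something with over 40 N, if the wrist force passes 120 N, or if a joint passes its speed limit or range.

## Working session

There is one attempt and no reset: what is moved stays moved. The work goes in short steps, Python scripts to look and compute and a tool call to move; the robot and the scene stay as the last step left them, time stands still between calls to the robot, and variables do not carry over. Pictures are saved under pics/ and viewed, at most 14 in all, crops included, and the job is handed in when it is done.

Besides the shell and the picture viewer there is one more tool, called after "Emit:" as name(argument=value, ...) on one line, values as JSON. servo_tool: Moves the arm, as the interface text tells. Its arguments: {"type":"object","properties":{"motion":{"type":"string"},"hand":{"type":"number"}},"required":["motion"]}

```bash
mkdir -p pics; python3 - <<'E'
from workcell import manip
import cv2
for n in ("top","scene"):
    im=manip.read_camera(n); cv2.imwrite(f"pics/{n}0.png",im[...,::-1])
    c=manip.calibration(n); print(n,c)
print(manip.state())
E
```

```text
top {'K': array([[508.77970787,   0.        , 321.34050076],
       [  0.        , 508.77970787, 238.5440147 ],
       [  0.        ,   0.        ,   1.        ]]), 'T': array([[-0.01709013,  0.99377954, -0.11004616,  0.44882342],
       [-0.99976044, -0.01547945,  0.01547418,  0.01796498],
       [ 0.01367447,  0.11028425,  0.99380601,  0.99569037],
       [ 0.        ,  0.        ,  0.        ,  1.        ]])}
scene {'K': array([[449.35905618,   0.        , 314.74566155],
       [  0.        , 449.35905618, 236.43544351],
       [  0.        ,   0.        ,   1.        ]]), 'T': array([[ 0.66075988, -0.44541986,  0.60415025,  1.10742368],
       [ 0.75034451,  0.3710867 , -0.54706286, -0.50347047],
       [ 0.01948054,  0.81479801,  0.57941756,  0.5965603 ],
       [ 0.        ,  0.        ,  0.        ,  1.        ]])}
{'clock': 0.1, 'joint_positions': array([-8.50401746e-01,  3.85472562e-01,  6.78906899e-03, -3.96550454e-04,
       -1.19398946e+00, -2.58600430e-01]), 'dq': array([-0.0011368 , -0.00285891,  0.00319591,  0.00263157,  0.00022676,
        0.00047053]), 'joint_efforts': array([-5.29108020e-04, -3.91689777e+01,  1.87936592e+01,  4.23196793e+00,
        1.34320339e-02, -7.20609023e-05]), 'tcp_pos': array([ 0.27824673, -0.5590592 ,  0.21838938]), 'tool_rot': array([-2.78522809e-04, -2.28779590e-01,  9.73477778e-01,  9.14777238e-04]), 'wrist_force': array([ 0.90472623, -0.44668489,  0.35105595]), 'ft_torque': array([-0.00345538,  0.00793953,  0.01785692]), 'finger_force': 0.0, 'finger_gap': 0.0870446462257878}
```

View pics/top0.png

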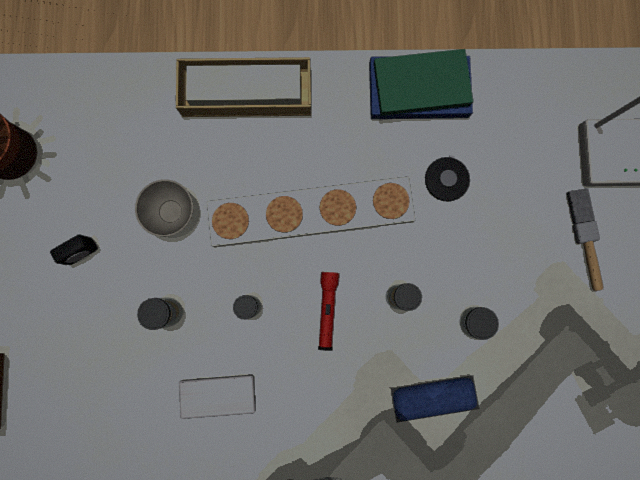

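View pics/scene0.png

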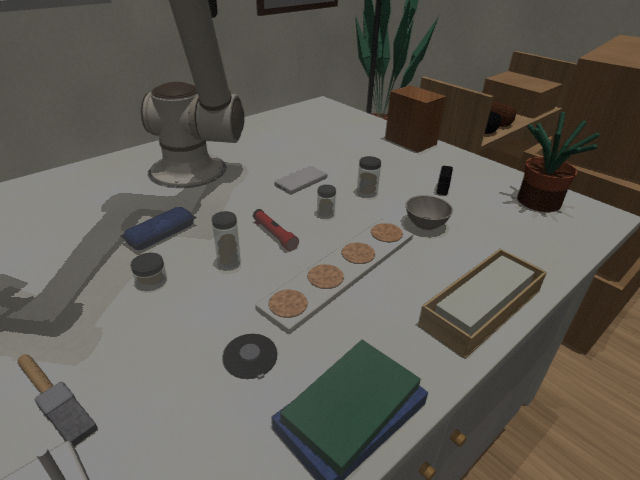

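The top view shows the bowl at (165,208) and the charger at (447,179). The pads are at (230,220), (284,214), (337,207) and (391,201). The caps are wide (154,313), slim (246,307), tall (407,296) and squat (481,323), and the scene view confirms which is which. Next I'll refine these with image code.

```bash
cat > h.py <<'E'
import numpy as np, cv2
from workcell import manip
def ray(c,u,v,z):
    K,T=c["K"],c["T"]; d=np.array([(u-K[0,2])/K[0,0],-(v-K[1,2])/K[1,1],-1.])
    d=T[:3,:3]@d; o=T[:3,3]; return o+d*(z-o[2])/d[2]
def proj(c,p):
    q=c["T"][:3,:3].T@(np.asarray(p)-c["T"][:3,3]); K=c["K"]
    return K[0,0]*q[0]/-q[2]+K[0,2], K[1,1]*-q[1]/-q[2]+K[1,2]
E
python3 - <<'E'
from h import *
im=cv2.imread("pics/top0.png"); c=manip.calibration("top"); s=manip.calibration("scene")
sc=cv2.imread("pics/scene0.png")
hsv=cv2.cvtColor(im,cv2.COLOR_BGR2HSV)
def blob(mask,u,v,r=30):
    m=np.zeros_like(mask); m[v-r:v+r,u-r:u+r]=mask[v-r:v+r,u-r:u+r]
    n,l,st,ce=cv2.connectedComponentsWithStats(m)
    k=l[v,u]; cn=max(cv2.findContours((l==k).astype('uint8'),0,1)[0],key=cv2.contourArea)
    return cv2.fitEllipse(cv2.convexHull(cn)),st[k]
dark=(im.max(2)<75).astype('uint8')
for n,u,v,h,d in (("squat",481,323,.05,60),("slim",246,307,.072,44),("wide",154,313,.094,56),("tall",407,296,.116,48)):
    e,st=blob(dark,u,v); p=ray(c,*e[0],h); dd=np.array(e[1])*(c["T"][2,3]-h)/508.8*1000
    print(n,np.round(e[0],1),p.round(4),"diam",dd.round(1),d,"top in scene",np.round(proj(s,p)),st)
cork=((hsv[...,1]>70)&(hsv[...,2]>80)).astype('uint8')
P=[]
for n,u,v in (("1",230,220),("2",284,214),("3",337,207),("4",391,201)):
    e,st=blob(cork,u,v); p=ray(c,*e[0],.02); P.append(p); print(n,np.round(e[0],1),p.round(4),(np.array(e[1])*.976/508.8*1000).round(1),"scene",np.round(proj(s,p)))
P=np.array(P); print(np.linalg.norm(np.diff(P,axis=0),axis=1), np.arctan2(*(P[0]-P[3])[:2]))
print("bowl",ray(c,165,208,.05),"charger",ray(c,447,179,.014))
big=cv2.resize(im[180:345,130:510],None,fx=2.1,fy=2.1,interpolation=cv2.INTER_CUBIC);
cv2.imwrite("pics/c1.png",cv2.convertScaleAbs(big,alpha=1.5))
E
```

```text
squat [478.9 322.7] [ 0.3928 -0.2847  0.05  ] diam [60.8 72.4] 60 top in scene [150. 260.] [ 460  307   38   33 1003]
slim [246.5 306.7] [0.43  0.14  0.072] diam [42.8 51.6] 44 top in scene [325. 189.] [233 295  29  24 535]
wide [159.2 312.9] [0.4223 0.2895 0.094 ] diam [56.6 83.3] 56 top in scene [367. 161.] [ 137  298   47   32 1161]
tall [403.9 296.6] [ 0.4435 -0.1362  0.116 ] diam [48.5 60.8] 48 top in scene [227. 216.] [387 283  35  28 767]
1 [229.9 220.4] [0.5948 0.179  0.02  ] [68.3 70. ] scene [386. 231.]
2 [283.7 213.7] [0.6064 0.0748 0.02  ] [68.8 69.6] scene [358. 252.]
3 [337.3 207.1] [ 0.6179 -0.0294  0.02  ] [68.2 68.7] scene [325. 275.]
4 [390.6 200.4] [ 0.6296 -0.1336  0.02  ] [67.8 69.2] scene [288. 302.]
[0.10477212 0.10484899 0.10486198] -0.1106939254506868
bowl [0.61571707 0.29536869 0.05      ] charger [ 0.67190089 -0.24737048  0.014     ]
```

View pics/c1.png

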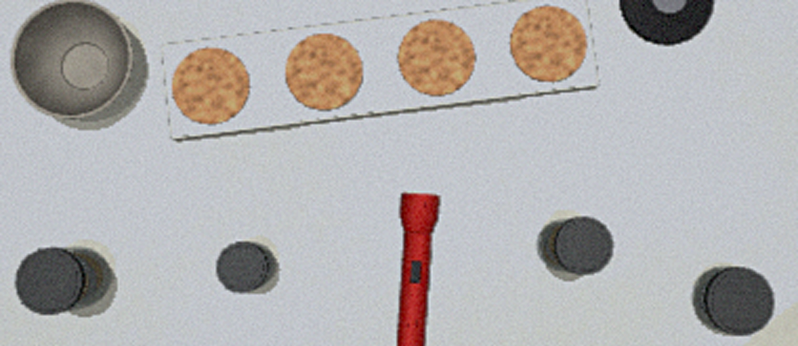

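The crop shows each cap's true outer edge, while the dark threshold merged in the glass side. I'll use the outer edges plus the known diameters: squat (481.9,323.5), slim (245.1,307), wide (152.8,314) and tall (408.1,297).

```bash
cat >> h.py <<'E'
PAD=dict(squat=(.5948,.1790),slim=(.6064,.0748),wide=(.6179,-.0294),tall=(.6296,-.1336))
H=dict(squat=.05,slim=.072,wide=.094,tall=.116)
def delta(x,y,z,yaw=6.35):
    s=manip.state(); t=s["tcp_pos"]; w,a,b,c=s["tool_rot"]
    from scipy.spatial.transform import Rotation as R
    r=R.from_quat([a,b,c,w]); Y=r.as_matrix()[:,1]
    cur=np.degrees(np.arctan2(Y[1],Y[0])); dz=(yaw-cur+90)%180-90
    tilt=R.align_vectors([[0,0,-1]],[r.as_matrix()[:,2]])[0].as_rotvec()
    print("tcp",t.round(4),"yaw",round(cur,2),"units shift",((np.array([x,y,z])-t)/.5).round(4),"turn",round(dz/180,4),"tilt",(tilt/np.pi).round(4))
E
python3 - <<'E'
from h import *
c=manip.calibration("top"); s=manip.calibration("scene")
for n,u,v in (("squat",481.9,323.5),("slim",245.1,307),("wide",152.8,314),("tall",408.1,297)):
    p=ray(c,u,v,H[n]); print(n,p.round(4),np.round(proj(s,p)))
p=ray(c,481.9,323.5,.05); delta(p[0],p[1],.2)
E
```

```text
squat [ 0.3913 -0.2902  0.05  ] [147. 261.]
slim [0.4295 0.1426 0.072 ] [326. 188.]
wide [0.4207 0.3006 0.094 ] [370. 160.]
tall [ 0.4426 -0.1434  0.116 ] [223. 217.]
tcp [ 0.2782 -0.5591  0.2184] yaw 116.45 units shift [ 0.2261  0.5378 -0.0368] turn 0.3883 tilt [-0.0005 -0.0003  0.    ]
```

Emit:
servo_tool(motion="0.05 0.12 0 0 0 0.055; 0.1 0.24 0 0 0 0.11; 0.15 0.36 0 0 0 0.165; 0.2 0.46 -0.02 0 0 0.22; 0.22 0.51 -0.037 0 0 0.275; 0.226 0.538 -0.037 0 0 0.33; 0.226 0.538 -0.037 0 0 0.37; 0.226 0.538 -0.037 0 0 0.388; 0.226 0.538 -0.037 0 0 0.388; 0.226 0.538 -0.037 0 0 0.388", hand=1)

```text
clock: 1.35
tcp_pos: [0.3913, -0.2905, 0.2006]
tool_rot: [0.0, 0.745, -0.668, -0.0]
wrist_force: [-0.1, 0.5, 0.5]
finger_gap: 0.0872
finger_force: 0.0
```

```bash
python3 - <<'E'
from h import *
delta(.3913,-.2902,.03); print(manip.state()["joint_positions"].round(2))
c=manip.calibration("wrist"); im=manip.read_camera("wrist"); cv2.imwrite("pics/w1.png",im[...,::-1]); print(proj(c,(.3913,-.2902,.05)))
E
```

```text
tcp [ 0.3913 -0.2905  0.2006] yaw -173.76 units shift [-0.      0.0006 -0.3413] turn 0.0006 tilt [-0.0001 -0.0001  0.    ]
[-0.3   0.17 -0.35 -0.   -1.06  0.41]
(np.float64(317.2522028107765), np.float64(225.23247825547352))
```

View pics/w1.png

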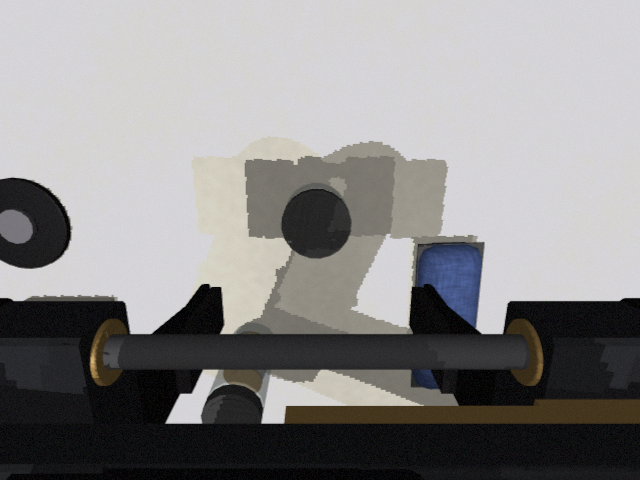

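The wrist view shows the squat cap centred at about (316,224). The prediction was (317,225), so the measurement holds. Next is the descent and grasp.

Emit:
servo_tool(motion="0 0 -0.06 0 0 0; 0 0 -0.12 0 0 0; 0 0 -0.18 0 0 0; 0 0 -0.23 0 0 0; 0 0 -0.28 0 0 0; 0 0 -0.32 0 0 0; 0 0 -0.34 0 0 0; 0 0 -0.34 0 0 0")

```text
clock: 2.4
tcp_pos: [0.3913, -0.2905, 0.0305]
tool_rot: [0.0, 0.745, -0.667, -0.001]
wrist_force: [0.0, 0.5, -0.3]
finger_gap: 0.0872
finger_force: 0.0
```

Emit:
servo_tool(motion="0 0 0 0 0 0; 0 0 0 0 0 0; 0 0 0 0 0 0; 0 0 0 0 0 0; 0 0 0 0 0 0; 0 0 0 0 0 0", hand=0)

```text
clock: 3.15
tcp_pos: [0.3916, -0.2906, 0.0312]
tool_rot: [-0.0, 0.745, -0.667, 0.0]
wrist_force: [-0.4, 0.9, 5.1]
finger_gap: 0.0592
finger_force: 30.0
```

Emit:
servo_tool(motion="0 0 0.03 0 0 0; 0 0 0.09 0 0 0; 0 0 0.16 0 0 0; 0 0 0.23 0 0 0; 0 0 0.29 0 0 0; 0.02 0.03 0.33 0 0 0; 0.05 0.1 0.34 0 0 0; 0.08 0.18 0.34 0 0 0; 0.12 0.27 0.34 0 0 0; 0.16 0.36 0.34 0 0 0; 0.2 0.45 0.34 0 0 0; 0.24 0.54 0.34 0 0 0; 0.28 0.63 0.34 0 0 0; 0.32 0.72 0.34 0 0 0; 0.35 0.8 0.34 0 0 0; 0.38 0.87 0.34 0 0 0; 0.4 0.92 0.34 0 0 0; 0.406 0.938 0.34 0 0 0; 0.406 0.938 0.34 0 0 0", hand=0)

```text
clock: 5.52
tcp_pos: [0.5939, 0.1784, 0.1999]
tool_rot: [0.001, 0.745, -0.667, -0.0]
wrist_force: [-0.3, -0.6, -1.4]
finger_gap: 0.0591
finger_force: 30.0
```

```bash
python3 - <<'E'
from h import *
delta(.5948,.179,.052); s=manip.state(); print(s["finger_gap"],s["wrist_force"])
c=manip.calibration("wrist"); im=manip.read_camera("wrist"); cv2.imwrite("pics/w2.png",im[...,::-1]); print([np.round(proj(c,(*p,.02))) for p in PAD.values()])
E
```

```text
tcp [0.5939 0.1784 0.1999] yaw -173.68 units shift [ 0.0017  0.0011 -0.2957] turn 0.0002 tilt [ 0.0002 -0.0006  0.    ]
0.05909288431097453 [-0.33553009 -0.63861164 -1.4409446 ]
[array([316., 218.]), array([316.,  97.]), array([316., -49.]), array([ 315., -229.])]
```

View pics/w2.png

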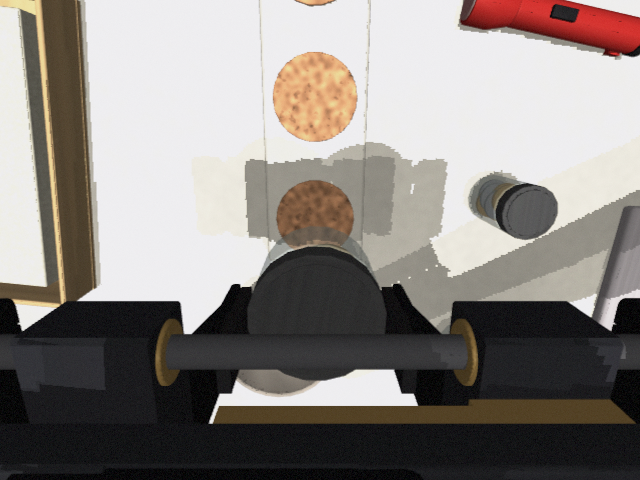

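The squat jar is held upright, and pad 2 appears at (315,97) as predicted. I'll lower it gently.

Emit:
servo_tool(motion="0.002 0.001 -0.03 0 0 0; 0.002 0.001 -0.08 0 0 0; 0.002 0.001 -0.14 0 0 0; 0.002 0.001 -0.19 0 0 0; 0.002 0.001 -0.23 0 0 0; 0.002 0.001 -0.26 0 0 0; 0.002 0.001 -0.275 0 0 0; 0.002 0.001 -0.284 0 0 0; 0.002 0.001 -0.289 0 0 0; 0.002 0.001 -0.293 0 0 0; 0.002 0.001 -0.296 0 0 0; 0.002 0.001 -0.296 0 0 0")

```text
clock: 7.08
tcp_pos: [0.5955, 0.179, 0.053]
tool_rot: [-0.0, 0.745, -0.667, 0.0]
wrist_force: [0.0, -0.2, -0.9]
finger_gap: 0.0594
finger_force: 30.0
```

Emit:
servo_tool(motion="0 0 -0.002 0 0 0; 0 0 -0.003 0 0 0; 0 0 -0.003 0 0 0")

```text
clock: 7.45
tcp_pos: [0.5955, 0.179, 0.0514]
tool_rot: [-0.0, 0.745, -0.667, 0.0]
wrist_force: [-0.4, -0.1, -2.3]
finger_gap: 0.0591
finger_force: 30.0
```

Emit:
servo_tool(motion="0 0 -0.001 0 0 0; 0 0 -0.002 0 0 0; 0 0 -0.003 0 0 0; 0 0 -0.003 0 0 0")

```text
clock: 7.95
tcp_pos: [0.5955, 0.179, 0.0513]
tool_rot: [-0.0, 0.745, -0.667, 0.0]
wrist_force: [-3.8, 0.0, 7.6]
finger_gap: 0.0588
finger_force: 30.0
```

Contact (7.6 N). Releasing, then rising.

Emit:
servo_tool(motion="0 0 0 0 0 0; 0 0 0 0 0 0; 0 0 0 0 0 0; 0 0 0 0 0 0; 0 0 0 0 0 0; 0 0 0.02 0 0 0; 0 0 0.06 0 0 0; 0 0 0.12 0 0 0; 0 0 0.18 0 0 0; 0 0 0.24 0 0 0; 0 0 0.3 0 0 0; 0 0 0.34 0 0 0; 0 0 0.36 0 0 0; 0 0 0.36 0 0 0", hand=1)

```text
clock: 9.7
tcp_pos: [0.5956, 0.1791, 0.2306]
tool_rot: [-0.001, 0.745, -0.667, 0.0]
wrist_force: [-0.8, -0.3, -0.3]
finger_gap: 0.0867
finger_force: 0.0
```

```bash
python3 - <<'E'
from h import *
delta(.4295,.1426,.046)
E
```

```text
tcp [0.5956 0.1791 0.2306] yaw -173.7 units shift [-0.3322 -0.073  -0.3692] turn 0.0003 tilt [-0.0003  0.0004  0.    ]
```

Emit:
servo_tool(motion="-0.04 -0.01 0 0 0 0; -0.1 -0.02 0 0 0 0; -0.17 -0.04 0 0 0 0; -0.24 -0.055 0 0 0 0; -0.3 -0.068 0 0 0 0; -0.332 -0.073 -0.01 0 0 0; -0.332 -0.073 -0.05 0 0 0; -0.332 -0.073 -0.11 0 0 0; -0.332 -0.073 -0.17 0 0 0; -0.332 -0.073 -0.23 0 0 0; -0.332 -0.073 -0.29 0 0 0; -0.332 -0.073 -0.34 0 0 0; -0.332 -0.073 -0.36 0 0 0; -0.332 -0.073 -0.369 0 0 0; -0.332 -0.073 -0.369 0 0 0; -0.332 -0.073 -0.369 0 0 0")

```text
clock: 11.7
tcp_pos: [0.43, 0.1429, 0.0461]
tool_rot: [-0.001, 0.745, -0.667, 0.0]
wrist_force: [-0.4, 0.4, 0.4]
finger_gap: 0.0871
finger_force: 0.0
```

Emit:
servo_tool(motion="0 0 0 0 0 0; 0 0 0 0 0 0; 0 0 0 0 0 0; 0 0 0 0 0 0; 0 0 0 0 0 0; 0 0 0 0 0 0; 0 0 0 0 0 0", hand=0)

```text
clock: 12.58
tcp_pos: [0.4295, 0.1425, 0.0453]
tool_rot: [-0.0, 0.745, -0.667, 0.0]
wrist_force: [0.2, -0.1, 0.5]
finger_gap: 0.0435
finger_force: 30.0
```

```bash
python3 - <<'E'
from h import *
delta(.6064,.0748,.2)
E
```

```text
tcp [0.4295 0.1425 0.0453] yaw -173.7 units shift [ 0.3538 -0.1354  0.3093] turn 0.0003 tilt [-0.  0.  0.]
```

Emit:
servo_tool(motion="0 0 0.03 0 0 0; 0 0 0.09 0 0 0; 0 0 0.16 0 0 0; 0 0 0.22 0 0 0; 0.03 -0.01 0.26 0 0 0; 0.09 -0.035 0.26 0 0 0; 0.16 -0.06 0.26 0 0 0; 0.23 -0.09 0.26 0 0 0; 0.29 -0.11 0.26 0 0 0; 0.33 -0.125 0.26 0 0 0; 0.354 -0.135 0.25 0 0 0; 0.354 -0.135 0.22 0 0 0; 0.354 -0.135 0.17 0 0 0; 0.354 -0.135 0.12 0 0 0; 0.354 -0.135 0.085 0 0 0; 0.354 -0.135 0.065 0 0 0; 0.354 -0.135 0.055 0 0 0; 0.354 -0.135 0.048 0 0 0; 0.354 -0.135 0.045 0 0 0; 0.354 -0.135 0.045 0 0 0")

```text
clock: 15.08
tcp_pos: [0.6067, 0.075, 0.0682]
tool_rot: [-0.0, 0.745, -0.667, 0.0]
wrist_force: [-0.4, 0.2, -1.8]
finger_gap: 0.0434
finger_force: 30.0
```

Emit:
servo_tool(motion="0 0 -0.001 0 0 0; 0 0 -0.003 0 0 0; 0 0 -0.004 0 0 0; 0 0 -0.004 0 0 0")

```text
clock: 15.58
tcp_pos: [0.6065, 0.075, 0.0658]
tool_rot: [0.0, 0.745, -0.667, -0.0]
wrist_force: [-0.6, 0.2, -1.2]
finger_gap: 0.0431
finger_force: 30.0
```

Emit:
servo_tool(motion="0 0 -0.001 0 0 0; 0 0 -0.002 0 0 0; 0 0 -0.003 0 0 0; 0 0 -0.003 0 0 0")

```text
clock: 16.08
tcp_pos: [0.6067, 0.075, 0.0653]
tool_rot: [-0.0, 0.745, -0.667, 0.0]
wrist_force: [-1.9, 0.2, 5.5]
finger_gap: 0.0435
finger_force: 30.0
```

Emit:
servo_tool(motion="0 0 0 0 0 0; 0 0 0 0 0 0; 0 0 0 0 0 0; 0 0 0 0 0 0; 0 0 0 0 0 0; 0 0 0 0 0 0; 0 0 0.02 0 0 0; 0 0 0.06 0 0 0; 0 0 0.12 0 0 0; 0 0 0.18 0 0 0; 0 0 0.24 0 0 0; 0 0 0.3 0 0 0; 0 0 0.34 0 0 0; 0 0 0.36 0 0 0; 0 0 0.36 0 0 0", hand=1)

```text
clock: 17.95
tcp_pos: [0.6066, 0.0751, 0.2451]
tool_rot: [-0.001, 0.745, -0.667, 0.0]
wrist_force: [-0.8, -0.3, -0.1]
finger_gap: 0.0871
finger_force: 0.0
```

```bash
python3 - <<'E'
from h import *
delta(.4207,.3006,.066)
c=manip.calibration("top"); im=manip.read_camera("top"); cv2.imwrite("pics/t2.png",cv2.resize(im[150:350,120:380,::-1],None,fx=3,fy=3))
for n in("squat","slim"): print(n,(np.array(proj(c,(*PAD[n],H[n]+.02)))-(120,150))*3)
E
```

```text
tcp [0.6066 0.0751 0.2451] yaw -173.7 units shift [-0.3718  0.4511 -0.3581] turn 0.0003 tilt [-0.0002  0.0004  0.    ]
squat [316.01337992 199.43539571]
slim [484.07137385 172.08144149]
```

View pics/t2.png

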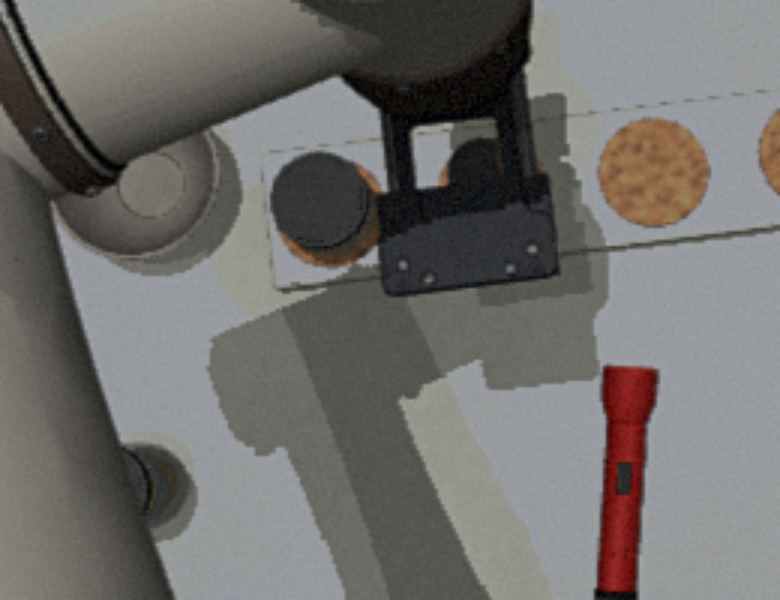

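The squat cap is at (320,200) against (316,199) expected, so it is well centred. The slim cap is half hidden under the gripper but standing. Next is the wide jar.

Emit:
servo_tool(motion="-0.03 0.035 0 0 0 0; -0.07 0.085 0 0 0 0; -0.13 0.155 0 0 0 0; -0.19 0.23 0 0 0 0; -0.25 0.305 0 0 0 0; -0.31 0.375 0 0 0 0; -0.35 0.425 0 0 0 0; -0.372 0.451 0 0 0 0; -0.372 0.451 -0.02 0 0 0; -0.372 0.451 -0.07 0 0 0; -0.372 0.451 -0.13 0 0 0; -0.372 0.451 -0.19 0 0 0; -0.372 0.451 -0.25 0 0 0; -0.372 0.451 -0.3 0 0 0; -0.372 0.451 -0.34 0 0 0; -0.372 0.451 -0.358 0 0 0; -0.372 0.451 -0.358 0 0 0; -0.372 0.451 -0.358 0 0 0")

```text
clock: 20.25
tcp_pos: [0.4211, 0.3007, 0.066]
tool_rot: [-0.001, 0.745, -0.667, 0.0]
wrist_force: [-0.5, 0.1, 0.6]
finger_gap: 0.0871
finger_force: 0.0
```

Emit:
servo_tool(motion="0 0 0 0 0 0; 0 0 0 0 0 0; 0 0 0 0 0 0; 0 0 0 0 0 0; 0 0 0 0 0 0; 0 0 0 0 0 0; 0 0 0 0 0 0", hand=0)

```text
clock: 21.12
tcp_pos: [0.4207, 0.3007, 0.0655]
tool_rot: [-0.0, 0.745, -0.667, 0.0]
wrist_force: [0.7, 0.2, 0.1]
finger_gap: 0.0554
finger_force: 30.0
```

```bash
python3 - <<'E'
from h import *
delta(.6179,-.0294,.2)
E
```

```text
tcp [0.4207 0.3007 0.0655] yaw -173.69 units shift [ 0.3944 -0.6602  0.269 ] turn 0.0002 tilt [-0.0001  0.0001  0.    ]
```

Emit:
servo_tool(motion="0 0 0.03 0 0 0; 0 0 0.09 0 0 0; 0 0 0.16 0 0 0; 0 0 0.23 0 0 0; 0.01 -0.02 0.28 0 0 0; 0.04 -0.06 0.3 0 0 0; 0.08 -0.13 0.3 0 0 0; 0.13 -0.21 0.3 0 0 0; 0.18 -0.3 0.3 0 0 0; 0.23 -0.39 0.3 0 0 0; 0.28 -0.47 0.3 0 0 0; 0.33 -0.55 0.3 0 0 0; 0.365 -0.61 0.3 0 0 0; 0.385 -0.645 0.3 0 0 0; 0.394 -0.66 0.3 0 0 0; 0.394 -0.66 0.3 0 0 0")

```text
clock: 23.12
tcp_pos: [0.6172, -0.0292, 0.2153]
tool_rot: [0.0, 0.745, -0.667, -0.0]
wrist_force: [-0.3, 0.0, -2.4]
finger_gap: 0.0552
finger_force: 30.0
```

```bash
python3 - <<'E'
from h import *
delta(.6179,-.0294,.088)
E
```

```text
tcp [ 0.6172 -0.0292  0.2153] yaw -173.7 units shift [ 0.0015 -0.0005 -0.2545] turn 0.0003 tilt [-0.0001 -0.0002  0.    ]
```

Emit:
servo_tool(motion="0.001 0 -0.03 0 0 0; 0.001 0 -0.08 0 0 0; 0.001 0 -0.13 0 0 0; 0.001 0 -0.18 0 0 0; 0.001 0 -0.215 0 0 0; 0.001 0 -0.237 0 0 0; 0.001 0 -0.247 0 0 0; 0.001 0 -0.252 0 0 0; 0.001 0 -0.255 0 0 0; 0.001 0 -0.257 0 0 0; 0.001 0 -0.259 0 0 0; 0.001 0 -0.259 0 0 0")

```text
clock: 24.62
tcp_pos: [0.618, -0.0296, 0.0859]
tool_rot: [-0.0, 0.745, -0.667, 0.0]
wrist_force: [0.3, -0.9, -3.3]
finger_gap: 0.0553
finger_force: 30.0
```

Emit:
servo_tool(motion="0 0 -0.001 0 0 0; 0 0 -0.002 0 0 0; 0 0 -0.003 0 0 0; 0 0 -0.003 0 0 0")

```text
clock: 25.12
tcp_pos: [0.6182, -0.0296, 0.0855]
tool_rot: [-0.0, 0.745, -0.667, 0.0]
wrist_force: [-1.3, 0.3, 4.7]
finger_gap: 0.0551
finger_force: 30.0
```

Contact. Releasing and rising.

Emit:
servo_tool(motion="0 0 0 0 0 0; 0 0 0 0 0 0; 0 0 0 0 0 0; 0 0 0 0 0 0; 0 0 0 0 0 0; 0 0 0 0 0 0; 0 0 0.02 0 0 0; 0 0 0.06 0 0 0; 0 0 0.12 0 0 0; 0 0 0.18 0 0 0; 0 0 0.24 0 0 0; 0 0 0.29 0 0 0; 0 0 0.31 0 0 0; 0 0 0.31 0 0 0", hand=1)

```text
clock: 26.88
tcp_pos: [0.618, -0.0294, 0.2399]
tool_rot: [-0.001, 0.745, -0.667, 0.0]
wrist_force: [0.2, -0.1, -0.0]
finger_gap: 0.0877
finger_force: 0.0
```

```bash
python3 - <<'E'
from h import *
delta(.4426,-.1434,.084)
E
```

```text
tcp [ 0.618  -0.0294  0.2399] yaw -173.71 units shift [-0.3509 -0.2279 -0.3118] turn 0.0003 tilt [-0.0001  0.0004  0.    ]
```

Emit:
servo_tool(motion="-0.04 -0.026 0 0 0 0; -0.1 -0.065 0 0 0 0; -0.16 -0.104 0 0 0 0; -0.22 -0.143 0 0 0 0; -0.28 -0.182 0 0 0 0; -0.33 -0.214 0 0 0 0; -0.351 -0.228 0 0 0 0; -0.351 -0.228 -0.02 0 0 0; -0.351 -0.228 -0.06 0 0 0; -0.351 -0.228 -0.11 0 0 0; -0.351 -0.228 -0.16 0 0 0; -0.351 -0.228 -0.21 0 0 0; -0.351 -0.228 -0.26 0 0 0; -0.351 -0.228 -0.295 0 0 0; -0.351 -0.228 -0.312 0 0 0; -0.351 -0.228 -0.312 0 0 0; -0.351 -0.228 -0.312 0 0 0")

```text
clock: 29.0
tcp_pos: [0.4432, -0.1434, 0.0838]
tool_rot: [-0.0, 0.745, -0.667, 0.0]
wrist_force: [0.3, -0.6, 0.1]
finger_gap: 0.0869
finger_force: 0.0
```

Emit:
servo_tool(motion="0 0 0 0 0 0; 0 0 0 0 0 0; 0 0 0 0 0 0; 0 0 0 0 0 0; 0 0 0 0 0 0; 0 0 0 0 0 0; 0 0 0 0 0 0", hand=0)

```text
clock: 29.88
tcp_pos: [0.4427, -0.1435, 0.0834]
tool_rot: [-0.0, 0.745, -0.667, 0.0]
wrist_force: [0.9, -0.0, -0.3]
finger_gap: 0.0473
finger_force: 30.0
```

```bash
python3 - <<'E'
from h import *
delta(.6296,-.1336,.2)
E
```

```text
tcp [ 0.4427 -0.1435  0.0834] yaw -173.7 units shift [0.3739 0.0198 0.2332] turn 0.0003 tilt [0.     0.0001 0.    ]
```

Emit:
servo_tool(motion="0 0 0.03 0 0 0; 0 0 0.08 0 0 0; 0 0 0.14 0 0 0; 0 0 0.18 0 0 0; 0.03 0.002 0.2 0 0 0; 0.08 0.004 0.2 0 0 0; 0.14 0.007 0.2 0 0 0; 0.2 0.01 0.2 0 0 0; 0.26 0.014 0.2 0 0 0; 0.32 0.017 0.2 0 0 0; 0.355 0.019 0.2 0 0 0; 0.373 0.02 0.19 0 0 0; 0.373 0.02 0.16 0 0 0; 0.373 0.02 0.12 0 0 0; 0.373 0.02 0.085 0 0 0; 0.373 0.02 0.065 0 0 0; 0.373 0.02 0.053 0 0 0; 0.373 0.02 0.047 0 0 0; 0.373 0.02 0.044 0 0 0; 0.373 0.02 0.044 0 0 0")

```text
clock: 32.38
tcp_pos: [0.6292, -0.1335, 0.1057]
tool_rot: [-0.0, 0.745, -0.667, 0.0]
wrist_force: [-0.0, -0.5, -1.6]
finger_gap: 0.0475
finger_force: 30.0
```

Emit:
servo_tool(motion="0 0 -0.001 0 0 0; 0 0 -0.003 0 0 0; 0 0 -0.004 0 0 0; 0 0 -0.004 0 0 0")

```text
clock: 32.88
tcp_pos: [0.629, -0.1335, 0.1035]
tool_rot: [0.0, 0.745, -0.667, 0.0]
wrist_force: [0.9, -0.3, -1.1]
finger_gap: 0.0472
finger_force: 30.0
```

Emit:
servo_tool(motion="0 0 -0.001 0 0 0; 0 0 -0.002 0 0 0; 0 0 -0.003 0 0 0; 0 0 -0.003 0 0 0")

```text
clock: 33.38
tcp_pos: [0.6292, -0.1336, 0.1034]
tool_rot: [-0.0, 0.745, -0.667, 0.001]
wrist_force: [-2.3, 1.4, 6.2]
finger_gap: 0.0468
finger_force: 30.0
```

Contact. I'll release, rise, and move aside towards -y for a clear view.

Emit:
servo_tool(motion="0 0 0 0 0 0; 0 0 0 0 0 0; 0 0 0 0 0 0; 0 0 0 0 0 0; 0 0 0 0 0 0; 0 0 0 0 0 0; 0 0 0.02 0 0 0; 0 0 0.06 0 0 0; 0 0 0.12 0 0 0; 0 0 0.18 0 0 0; 0 0 0.24 0 0 0; 0 0 0.29 0 0 0; -0.02 -0.05 0.3 0 0 0; -0.07 -0.15 0.3 0 0 0; -0.12 -0.25 0.3 0 0 0; -0.18 -0.35 0.3 0 0 0; -0.24 -0.45 0.3 0 0 0; -0.3 -0.52 0.3 0 0 0; -0.3 -0.52 0.3 0 0 0", hand=1)

```text
clock: 35.75
tcp_pos: [0.477, -0.3957, 0.2528]
tool_rot: [0.0, 0.743, -0.669, 0.0]
wrist_force: [-0.4, 1.0, -0.4]
finger_gap: 0.0875
finger_force: 0.0
```

```bash
python3 - <<'E'
from h import *
c=manip.calibration("top"); im=manip.read_camera("top"); cv2.imwrite("pics/t3.png",cv2.resize(im[150:280,120:440,::-1],None,fx=2.5,fy=2.5))
for n in H: print(n,((np.array(proj(c,(*PAD[n],H[n]+.02)))-(120,150))*2.5).round(),"diam px",1272*dict(squat=.06,slim=.044,wide=.056,tall=.048)[n]/(.976-H[n]))
im=manip.read_camera("scene"); cv2.imwrite("pics/s3.png",im[...,::-1])
E
```

```text
squat [263. 166.] diam px 82.41900647948164
slim [403. 143.] diam px 61.911504424778755
wide [549. 120.] diam px 80.76190476190476
tall [702.  95.] diam px 70.9953488372093
```

View pics/t3.png

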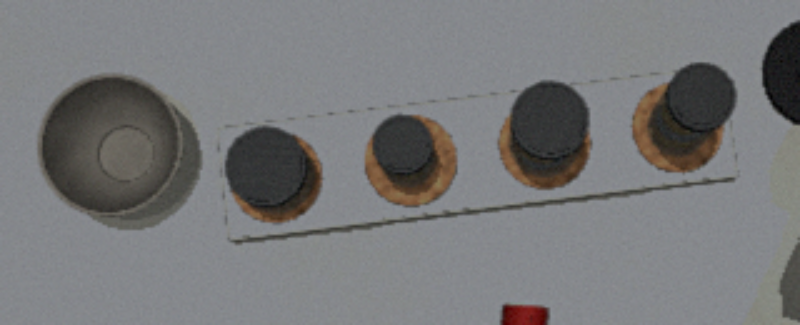

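View pics/s3.png

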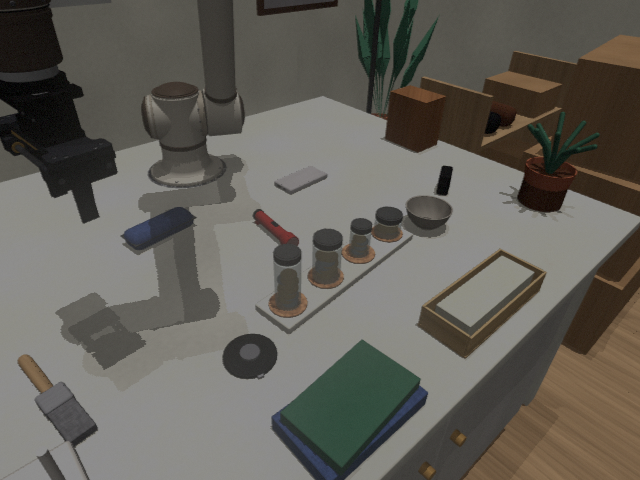

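The caps are at (266,166), (403,143), (549,120) and (701,97) in the crop. The expected positions were (263,166), (403,143), (549,120) and (702,95), so every jar is within about 1.5 mm of centre. The scene view shows all four upright and in order, rising away from the bowl. Handing in.

```bash
python3 -c "
from workcell import manip
print(manip.job_done())"
```

```text
the job is handed in; nothing more can be done
None
```

All four jars stand upright on their pads, rising from the 50 mm jar beside the bowl to the 116 mm jar at the far end, each measured within about 2 mm of its pad's centre; the job is handed in and the bowl was not touched.

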